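# Turn a food processor disc onto its key and press it home

## Robot

A 6-joint arm with a two-finger parallel gripper is mounted at the origin on a cart in front of the work surface, level with it; the furniture and walls round the work are solid. World frame = base frame: x ahead of the robot, y to its left, z up, the work surface at z = 0. Lengths are in m, angles in rad, forces in N, time in s.
With the tool pointing down it reaches from about 0.375 to 0.9 m from the base axis. Payload 3.1 kg.
Tool frame: the origin (TCP) lies where the fingers leave the gripper's body, on its centre line; the fingertips stand 73 mm ahead of it and the grasp point (between the pads) lies 54 mm ahead of it; z points along the fingers, y is the line along which they close (so a half turn about z gives the same grasp; the last joint's range is limited). The gripper opens to 85 mm and grips with 20 to 120 N. Pads are 22 mm wide; open, the fingers measure 114 mm over their backs; the gripper's body (76 mm by 85 mm) begins 54 mm behind the grasp point. The pads swing forward as they close: fully open they stand 13 mm farther back than shut.
Start: joints at [-1.433, 0.527, 1.433, -0, 1.181, -0.178], TCP at [0.195, -0.594, 0.304] pointing down, gripper open.
Joint ranges: [-3.08, 3.08], [-0.75, 2.2], [0.22, 2.44], [-1.43, 4.57], [0, 2.65], [-2.85, 2.85]. Speed limits (rad/s): [2.79, 2.79, 3.14, 3.14, 3.14, 3.14].

## Interface

Orientations are given as a unit quaternion [x, y, z, w].
In Python, from station import manip gives the robot as it stands.
- The arm moves only by the tool step_arm, never from a script. Its argument "moves" is one flat list of numbers, 5 for each row, row after row: the opening, from 0 (shut) to 1 (fully open), then the shift along the world's x, y, z scaled (see below), then the turn about the world's z scaled (see below). In form: [fingers, x, y, z, yaw, fingers, x, y, z, yaw, ...]. A call has 1 to 12 rows; each row is the pose to reach, as a shift and turn from the pose commanded when the call began, turning the shorter way round; what a row does not reach only later rows make up. The controller multiplies each number of a shift by 200 mm and each number of a turn by pi rad. A row lasts 1/8 s, in which the tool goes at most 62.5 mm and 10.7 degrees, less where a joint would pass 70% of its speed; a pose out of reach is approached as far as the arm can. A call with a number of a shift or a turn outside -1 to 1 is refused whole. A call with a gripper value outside its range is refused whole. The fingers move at their own pace and stop on an object; "grip_force" is the grip in N (left out, the last holds). Time passes only in rows, so rows that repeat a pose let the fingers close. It gives the time, the measured TCP pose, the force, the opening and the grip force at its end, in the units of the state.
- manip.sense(): the state, without advancing time (a new reading comes with each control period).
- manip.snapshot(name): name is "scene" or "top" or "wrist"; returns a dict with "color" (384x512x3 uint8, blue, green, red), "z_map" (384x512 float32, m along the optical axis (not along the pixel's ray), 0 where there is no reading), "fovy" (degrees; the focal length in pixels is half the picture's height over the tangent of half this angle, whatever the lens; pixels are square), "cx", "cy" (the principal point, pixels), "k1" (the pictures are not rectified: a ray, as slopes to the right and down, at radius r is drawn at 1 + k1 r^2 times it, then the intrinsics apply), "R" (3x3) and "t" (3): a world point X has camera coordinates R X + t; the wrist camera has in their place "mount" (4x4, takes a point from camera to tool coordinates, whose origin is the TCP and whose axes are the flange's). Camera axes: x right, y down, z forward; pixel columns grow to the right and rows downward; lengths in m; the calibration is good to about 2 mm. A picture is of the moment at which its call begins: read the wrist's pose just before it.
- manip.sign_off(): hands the job in; it is judged then, once.
The state is a dict: "t": time; "q": joint angles; "qd": joint speeds; "tau": joint torques, N m; "tcp_pos": TCP position; "tool_rot": TCP orientation; "force": force on the tool from outside, world axes, zero at the start; "ft_torque": the same for the moment, N m; "finger_gap": opening from 0.0 (shut) to 1.0 (fully open); "gripper_force": force on a finger pad.
Only numpy, scipy, OpenCV 4.12 (cv2) and the standard library are available. Lean on these libraries where they do the work, as an engineer would, in place of code of your own. Each camera call takes 0.05 s, during which the arm holds its last target. There are 200 camera calls.

## Task

The shredding disc on the food processor base is standing high because its notch is not over the red key. With a fingertip, push the orange peg round until the notch is over the red key, then press the disc down with the fingertip until it is fully home. Only push and press gently: do not grip the disc or pull it upward, and leave the things standing around where they are.

Things in the scene. Friction and masses are not known exactly. Their poses are not given: they have to be found in the camera images.
- drive_base: white drive base of a small food processor, bowl off, fixed to the worktop: square body 176x176 mm, 44 mm high, black dial on its front; round grey deck on top (172 mm across, top 55 mm above the worktop). Origin on the worktop under its centre, z up; the disc turns about the vertical through the origin. Dial and red key are on its -x side.
- key_top (a point): red key fixed on the deck at the front: a round-topped radial bar, 8 mm wide, its crest 68.5 mm above the worktop, reaching from 58 to 83 mm from the disc's axis. The point is on the crest, 68 mm from the axis; the outer end stays in view beyond the disc's rim.
- notch (a point): middle of the single notch in the disc's rim, 68 mm from the axis, level with the disc's upper face. The notch is 14 mm wide with parallel sides, open at the rim (72 mm from the axis) and 16 mm deep. It belongs over the red key, with 3 mm to spare on each side; the key's round crest guides it over the last 1 to 2 mm.
- peg_top (a point): centre of the top of the orange finger peg: round, 16 mm across, standing 18 mm up from the disc's upper face, 46 mm from the axis. Seen from above it lies a quarter turn clockwise from the notch. A sideways push of about 1 to 2 N on it turns the disc, which stays where it is left.
- hub_top (a point): centre of the flat top (about 32 mm across) of the disc's grey hub, on the disc's axis, 14 mm above the disc's upper face: 89 mm above the worktop while the disc stands high, 79 mm when it is fully seated. The hub is 42 mm across at its foot.
- disc (a joint): angle of the disc on its spindle (rad), growing anticlockwise seen from above, turning freely without stops; the notch is over the key at 0 and at 2 pi (6.283). It starts somewhere between 0.6 and 5.68.
- disc_press: steel shredding disc with its sleeve, 144 mm across, 5 mm thick, upper face 75 mm above the worktop while high. Origin on the axis at the disc's underside; its axes do not turn with the disc. Off the notch the key stops it after about 2 mm; over the notch a downward press of 8 to 15 N slides it 10 mm to a hard stop, where it stays. It could also be pulled up, which is not wanted.
- salt: salt pot with a white cap, 47x47x98 mm, loose on the worktop, a bystander; origin at the centre of its underside.
- steel_cup: small grey steel cup, 45x45x41 mm, loose on the worktop, a bystander; origin at the centre of its underside.
- tea_box: red tea box, 69x133x66 mm, loose on the worktop, a bystander; origin at the centre of its underside.
- bowl_a: white bowl, 134x135x60 mm, loose on the worktop, a bystander; origin at the centre of its underside.
- table_spoon: steel table spoon, 188x38x15 mm, loose on the worktop, a bystander; origin at the centre of its underside.
- oil_bottle: small brown jar with a green screw cap, 48x49x80 mm, loose on the worktop, a bystander; origin at the centre of its underside.
- peg: the same orange finger peg, fixed to the disc; origin at the centre of its foot on the disc's upper face.

How it is judged:
At the end, for the whole second after the job is handed in: The disc is seated: its hub's top is less than 81 mm above the base's underside (79 when hard home), the notch is within 6 mm of the red key, and the disc is still (z of hub_top in the frame of drive_base below 0.081 m and horizontal distance between notch and key_top below 0.006 m and velocity of joint disc between -0.1 and 0.1 rad/s); the robot touches nothing.
It fails at once if the disc is pulled up by more than 4 mm above where it stood (z of hub_top in the frame of drive_base above 0.093 m).
It fails at once if the orange peg is gripped or forced with more than 30 N (contact force between the fingers and peg above 30 N).
It fails at once if the disc is gripped or forced with more than 50 N (contact force between the fingers and disc_press above 50 N).
It fails at once if a thing standing around is moved by more than 30 mm (distance of any of salt, steel_cup, tea_box, bowl_a, table_spoon, oil_bottle from where it was at the start of the episode above 0.03 m).
It also fails if it takes over 51 s, if anything falls off the work surface, if the arm or the gripper's body presses on something with over 40 N, if the wrist force passes 120 N, or if a joint passes its speed limit or range.

## Working session

There is one attempt and no reset: what is moved stays moved. The work goes in short steps, Python scripts to look and compute and a tool call to move; the robot and the scene stay as the last step left them, time stands still between calls to the robot, and variables do not carry over. Pictures are saved under pics/ and viewed, at most 10 in all, crops included, and the job is handed in when it is done.

Besides the shell and the picture viewer there is one more tool, called after ">>>" by a JSON object that holds its "api" and its "payload". step_arm: Moves the arm, as the interface text tells. Its arguments: {"type":"object","properties":{"moves":{"type":"array","items":{"type":"number"}},"grip_force":{"type":"number"}},"required":["moves"]}

```bash
mkdir -p pics
cat > h.py <<'E'
import numpy as np, cv2
from station import manip
def snap(name,fn):
    s=manip.sense(); d=manip.snapshot(name); cv2.imwrite('pics/'+fn,d['color'])
    np.save('pics/'+fn+'.npy',dict(d,s=s),allow_pickle=True); return d
def load(fn): return np.load('pics/'+fn+'.npy',allow_pickle=True).item()
def ray(d,u,v):
    h=d['color'].shape[0]; f=h/2/np.tan(np.radians(d['fovy'])/2)
    a=np.array([(u-d['cx'])/f,(v-d['cy'])/f]); b=a.copy()
    for _ in range(20): b=a/(1+d['k1']*(b@b))
    return np.r_[b,1]
def P(d,u,v,z=None):
    r=ray(d,u,v); R,t=np.array(d['R']),np.array(d['t'])
    if z is None: return R.T@(r*d['z_map'][int(round(v)),int(round(u))]-t)
    c=-R.T@t; w=R.T@r; return c+w*(z-c[2])/w[2]
E
python3 -c "
from h import *
a=snap('scene','s0.png');b=snap('top','t0.png')
print(manip.sense())
cv2.imwrite('pics/both.png',cv2.resize(np.vstack([a['color'],b['color']]),None,fx=.78,fy=.78))"
```

```text
{'t': 0.1, 'q': array([-1.43249204e+00,  5.28396927e-01,  1.43377888e+00,  1.09375242e-06,
        1.18141622e+00, -1.78503616e-01]), 'qd': array([ 0.00141651, -0.00342462, -0.00430497,  0.00022336,  0.00212935,
        0.00064696]), 'tau': array([-8.82405675e-05, -4.43304741e+01, -1.78586930e+01, -1.42834233e-04,
        3.89562483e-03,  1.38795548e-05]), 'tcp_pos': array([ 0.19466422, -0.59337683,  0.30301526]), 'tool_rot': array([ 9.87479845e-01,  1.57742057e-01,  2.05976224e-05, -9.99473514e-04]), 'force': array([-1.26331562, -0.08525672, -0.05885173]), 'ft_torque': array([-0.03331026,  0.00589507,  0.05592667]), 'gripper_force': 0.0, 'finger_gap': 1.0026586416964116}
```

View pics/both.png

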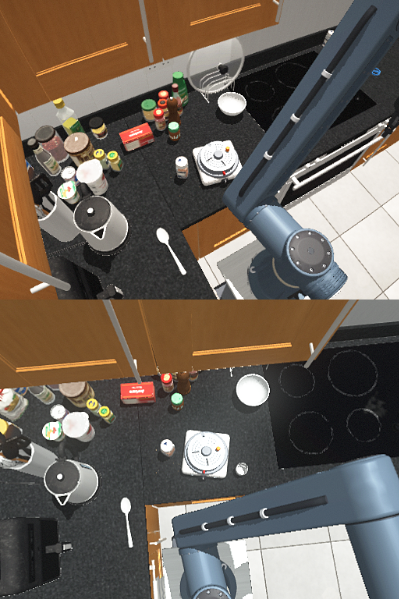

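The top picture shows the base near (263,196) full-size, with salt at left, cup at lower right, bowl and jar beyond. Next is an enlarged crop.

```bash
python3 -c "
from h import *
a=load('t0.png');print(a['R'],a['t'],a['fovy'])
c=a['color'][155:235,200:320]
cv2.imwrite('pics/c1.png',cv2.resize(c,None,fx=6.5,fy=6.5,interpolation=cv2.INTER_CUBIC))"
```

```text
[[-0.10359226 -0.99460855  0.0047412 ]
 [-0.97004743  0.09997879 -0.22138707]
 [ 0.21971945 -0.02753317 -0.97517449]] [0.03562597 0.51928849 1.26415193] 47.34240884626594
```

View pics/c1.png

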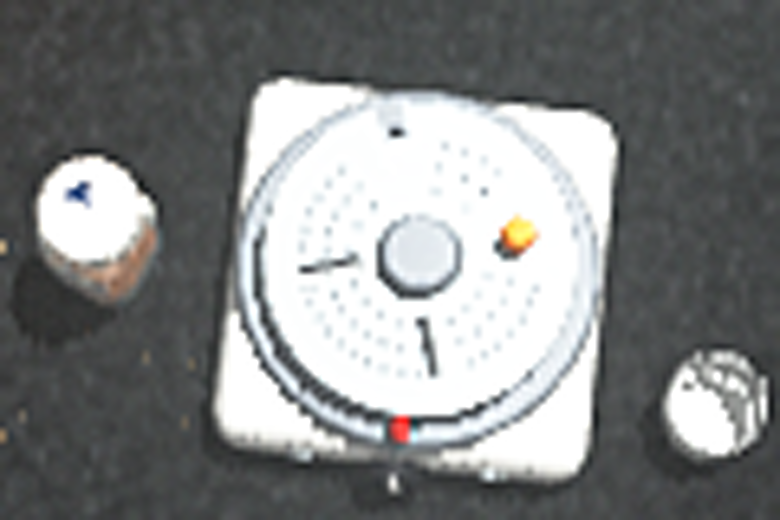

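The hub top is at crop (420,252), the peg at (518,235), the notch at (396,120) at the far side and the key at (401,430) at the near side. The disc therefore has to turn about half a turn.

```bash
python3 -c "
from h import *
a=load('t0.png')
q=lambda u,v:(200+(u+.5)/6.5-.5,155+(v+.5)/6.5-.5)
hub=P(a,*q(420,252),.089);print('hub',hub,P(a,*q(420,252)))
for n,u,v,z in [('peg',519,233,.093),('key',401,428,.0675),('notch',396,122,.075)]:
  p=P(a,*q(u,v),z);d=(p-hub)[:2];print(n,p,P(a,*q(u,v))[2],np.hypot(*d),np.degrees(np.arctan2(d[1],d[0])))
for n,u,v,z in [('salt',95,210,.098),('cup',717,400,.041)]: print(n,P(a,*q(u,v),z))
# base/deck circle: from corner points of body z=.044
cs=[P(a,*q(u,v),.044)[:2] for u,v in [(255,78),(620,112),(585,480),(212,445)]];print(cs,np.mean(cs,0))
"
```

```text
hub [ 0.49102645 -0.04682587  0.089     ] [ 0.49123879 -0.04687879  0.08797751]
peg [ 0.49432316 -0.09201423  0.093     ] 0.09219458254621607 0.045308455504893104 -85.82738231588695
key [ 0.41532533 -0.03048051  0.0675    ] 0.06849269873363274 0.0774456552864305 167.8157656067261
notch [ 0.55605106 -0.04321552  0.075     ] 0.051155660635030104 0.06512475723592408 3.177958792528578
salt [0.52336042 0.09700194 0.098     ]
cup [ 0.41711205 -0.17871094  0.041     ]
[array([0.59228788, 0.01953185]), array([ 0.55800339, -0.15074491]), array([ 0.3860727 , -0.11294746]), array([0.41984747, 0.05611108])] [ 0.48905286 -0.04701236]
```

>>> {"api": "step_arm", "payload": {"moves": [0,0.45,1,0,-0.04,0,0.45,1,0,-0.04,0,0.45,1,0,-0.04,0,0.45,1,0,-0.04,0,0.45,1,0,-0.04]}}

```text
t: 0.72
tcp_pos: [0.2853, -0.3913, 0.3037]
tool_rot: [0.995, 0.097, -0.0, -0.001]
force: [-0.4, -0.9, 0.5]
finger_gap: 0.002
gripper_force: 0.0
```

>>> {"api": "step_arm", "payload": {"moves": [0,0.45,1,0,-0.04,0,0.45,1,0,-0.04,0,0.45,1,0,-0.04,0,0.45,1,0,-0.04,0,0.45,1,0,-0.04]}}

```text
t: 1.35
tcp_pos: [0.3754, -0.1934, 0.3039]
tool_rot: [0.999, 0.034, 0.0, 0.0]
force: [0.4, -0.8, -0.4]
finger_gap: -0.001
gripper_force: 0.0
```

>>> {"api": "step_arm", "payload": {"moves": [0,0.44,0.49,-0.3,0,0,0.44,0.49,-0.3,0,0,0.44,0.49,-0.3,0,0,0.44,0.49,-0.3,0,0,0.44,0.49,-0.3,0,0,0.44,0.49,-0.3,0]}}

```text
t: 2.1
tcp_pos: [0.4625, -0.0974, 0.2444]
tool_rot: [0.999, 0.032, 0.0, 0.0]
force: [-0.4, -0.0, 0.8]
finger_gap: 0.003
gripper_force: 0.0
```

```bash
python3 -c "
from h import *
s=manip.sense();print(s['t'],s['q'],s['tcp_pos'],s['tool_rot'],s['force'],s['finger_gap'])
a=snap('wrist','w1.png');print(a['mount'],a['fovy'])
cv2.imwrite('pics/w1b.png',cv2.resize(a['color'],None,fx=1.5,fy=1.5))"
```

```text
2.1 [-4.44359149e-01  4.17604802e-01  1.86890605e+00 -4.05441698e-04
  8.53886777e-01  1.06335908e+00] [ 0.46253027 -0.09735523  0.24444993] [9.99498289e-01 3.16668556e-02 4.61066851e-04 4.09650095e-04] [-0.43363745 -0.04582809  0.8038855 ] 0.0033191478456676203
[[ 3.37974108e-04 -9.61823832e-01 -2.73669147e-01  6.88167854e-02]
 [ 9.99999925e-01  2.73472067e-04  2.73842092e-04  7.68512960e-04]
 [-1.88546983e-04 -2.73669219e-01  9.61823852e-01 -6.88050976e-02]
 [ 0.00000000e+00  0.00000000e+00  0.00000000e+00  1.00000000e+00]] 62.27063731845075
```

View pics/w1b.png

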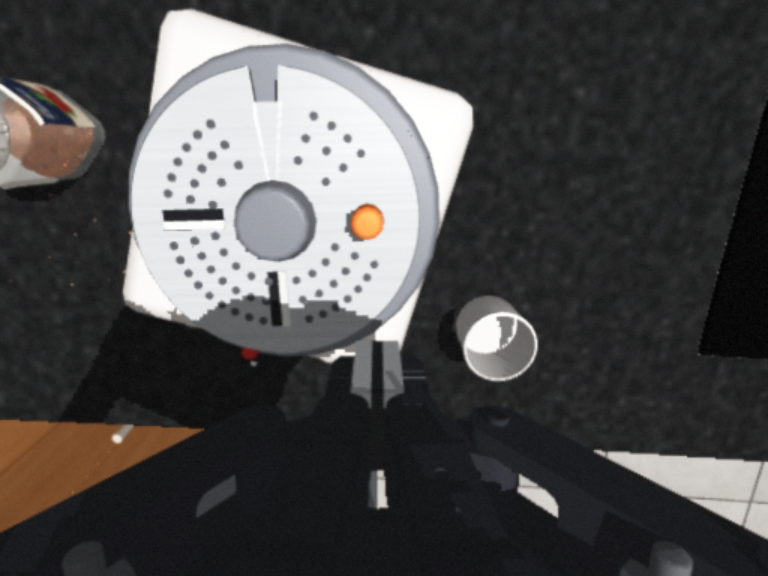

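The wrist view shows the hub at (275,218), the peg at (367,221), the notch at (264,84) and the red key at (250,352), all in ×1.5 pixels. The closed fingers are near (378,370).

```bash
cat >> h.py <<'E'
from scipy.spatial.transform import Rotation as Ro
def wrist(d):
    s=d['s']; M=np.array(d['mount']); A=Ro.from_quat(s['tool_rot']).as_matrix()
    Rc=A@M[:3,:3]; c=A@M[:3,3]+s['tcp_pos']; d['R']=Rc.T; d['t']=-Rc.T@c; return d
def rep(a,pts,hub=None):
    for n,u,v,z in pts:
        p=P(a,u,v,z)
        if n=='hub' and hub is None: hub=p[:2]
        e=p[:2]-hub[:2]; print(n,p.round(4),P(a,u,v)[2].round(4),np.hypot(*e).round(4),np.degrees(np.arctan2(e[1],e[0])).round(2))
E
python3 -c "
from h import *
a=wrist(load('w1.png'))
rep(a,[(n,u/1.5,v/1.5,z) for n,u,v,z in [('hub',277,216,.089),('peg',368,221,.093),('key',250,352,.066),('notch',264,84,.075)]])
u,v=np.array([378,360])/1.5;p=P(a,u,v);print('tip?',p)
"
```

```text
hub [ 0.4967 -0.0492  0.089 ] 0.0882 0.0 0.0
peg [ 0.4977 -0.092   0.093 ] 0.0924 0.0428 -88.65
key [ 0.4157 -0.0301  0.066 ] 0.0673 0.0832 166.73
notch [ 0.5551 -0.0403  0.075 ] 0.0535 0.0591 8.71
tip? [ 0.47319171 -0.09791105  0.18957688]
```

```bash
cat >> h.py <<'E'
def cloud(d):
    h,w=d['z_map'].shape; f=h/2/np.tan(np.radians(d['fovy'])/2)
    K=np.array([[f,0,d['cx']],[0,f,d['cy']],[0,0,1.]])
    uv=np.stack(np.meshgrid(np.arange(w),np.arange(h)),-1).reshape(-1,1,2).astype(float)
    xy=cv2.undistortPoints(uv,K,np.array([d['k1'],0,0,0.])).reshape(h,w,2)
    r=np.dstack([xy,np.ones((h,w))])*d['z_map'][...,None]
    return (r-np.array(d['t']))@np.array(d['R'])
def auto(d,c0=(.491,-.047)):
    X=cloud(d); hsv=cv2.cvtColor(d['color'],cv2.COLOR_BGR2HSV); H,S,V=cv2.split(hsv)
    rr=np.hypot(X[...,0]-c0[0],X[...,1]-c0[1])
    ang=lambda e:np.degrees(np.arctan2(e[1],e[0])).round(1)
    for n,m in [('hubtop',(rr<.024)&(X[...,2]>.072)&(S<90)),
                ('peg',(S>140)&(H>7)&(H<25)&(V>120)&(rr<.07)&(X[...,2]>.06)),
                ('red',(S>120)&((H<5)|(H>172))&(rr<.095)&(rr>.05)&(X[...,2]>.055))]:
        if m.sum()<3: print(n,'none');continue
        z=X[...,2][m]; zt=np.percentile(z,90); k=m&(X[...,2]>zt-.0025); p=X[k]
        c=(p.max(0)+p.min(0))/2; e=c[:2]-c0
        print(n,k.sum(),'zt',zt.round(4),'mid',c.round(4),'mean',p.mean(0).round(4),'r',np.hypot(*e).round(4),'ang',ang(e))
    k=(rr<.095)&(abs(X[...,2]-.055)<.003); (x,y),r=cv2.minEnclosingCircle(X[k][:,:2].astype(np.float32)); print('deck',x,y,r)
    k=(rr<.085)&(X[...,2]>.072)&(X[...,2]<.078); (x,y),r=cv2.minEnclosingCircle(X[k][:,:2].astype(np.float32)); print('disc',x,y,r)
E
python3 -c "
from h import *
auto(wrist(load('w1.png')));print();auto(load('t0.png'))"
```

```text
hubtop 1493 zt 0.2564 mid [ 0.4702 -0.0497  0.2572] mean [ 0.4709 -0.0505  0.2565] r 0.0209 ang -172.5
peg 340 zt 0.0927 mid [ 0.5103 -0.0912  0.2018] mean [ 0.4982 -0.0916  0.1014] r 0.0482 ang -66.3
red 53 zt 0.0676 mid [ 0.4717 -0.0595  0.1893] mean [ 0.4179 -0.03    0.0713] r 0.0229 ang -147.1
deck 0.4922102093696594 -0.04576893895864487 0.08402206748723984
disc 0.4920290410518646 -0.04528283327817917 0.07260207086801529

hubtop 51 zt 0.0916 mid [ 0.4903 -0.045   0.0916] mean [ 0.4904 -0.0472  0.0912] r 0.0021 ang 109.0
peg 4 zt 0.0952 mid [ 0.4915 -0.0904  0.0943] mean [ 0.4919 -0.0889  0.0943] r 0.0434 ang -89.4
red 7 zt 0.0704 mid [ 0.4148 -0.0312  0.0702] mean [ 0.4153 -0.0313  0.0697] r 0.0779 ang 168.3
deck 0.4888994097709656 -0.0466013140976429 0.08489851653575897
disc 0.4862135946750641 -0.046790774911642075 0.07536231726408005
```

>>> {"api": "step_arm", "payload": {"moves": [0,0,0.015,-0.3,0.01,0,0,0.015,-0.4,0.01,0,0,0.015,-0.45,0.01,0,0,0.015,-0.45,0.01,0,0,0.015,-0.45,0.01]}}

```text
t: 2.78
tcp_pos: [0.4633, -0.0933, 0.1549]
tool_rot: [0.999, 0.048, 0.001, 0.001]
force: [0.5, -0.3, -0.4]
finger_gap: -0.001
gripper_force: 0.0
```

```bash
cat > path.py <<'E'
# tool targets for peg angles (contact), from given tool pose
import sys,numpy as np
x0,y0,yaw0,off=map(float,sys.argv[1:5])
for f in map(float,sys.argv[5:]):
    a=np.radians(f); r=np.array([np.cos(a),np.sin(a)]); t=np.array([-r[1],r[0]])
    p=np.array([.4915,-.0455])+.046*r-off*t
    print(f,((p-[x0,y0])/.2).round(3),'yaw',round((f+90-yaw0)/180,3))
E
python3 path.py .4625 -.0944 5.4 .019 -84.5 -77 -70 -62 -54 -46 -38 -30
```

```text
-84.5 [0.072 0.006] yaw 0.001
-77.0 [ 0.104 -0.001] yaw 0.042
-70.0 [ 0.134 -0.004] yaw 0.081
-62.0 [ 0.169 -0.003] yaw 0.126
-54.0 [0.203 0.003] yaw 0.17
-46.0 [0.236 0.013] yaw 0.214
-38.0 [0.268 0.028] yaw 0.259
-30.0 [0.297 0.047] yaw 0.303
```

>>> {"api": "step_arm", "payload": {"moves": [0,0.04,0.003,0,0,0,0.072,0.005,0,0,0,0.09,0.002,0,0.02,0,0.104,-0.001,0,0.042,0,0.119,-0.003,0,0.061,0,0.134,-0.004,0,0.081,0,0.151,-0.004,0,0.103,0,0.169,-0.003,0,0.126,0,0.169,-0.003,0,0.126]}}

```text
t: 3.9
tcp_pos: [0.4972, -0.0935, 0.1542]
tool_rot: [0.97, 0.244, 0.0, 0.0]
force: [-0.3, 0.2, -0.2]
finger_gap: 0.0
gripper_force: 0.0
```

```bash
python3 -c "
from h import *
s=manip.sense();print(s['tcp_pos'],s['tool_rot'],s['force'],s['q'])
auto(wrist(snap('wrist','w2.png') and load('w2.png')),(.4915,-.0455))
a=load('w2.png')['color'];b=snap('top','t2.png')['color'][155:235,200:320]
cv2.imwrite('pics/m2.png',np.hstack([cv2.resize(a,(480,360)),cv2.resize(b,(320,360*1)) if 0 else cv2.resize(b,(320,213)) if 0 else cv2.copyMakeBorder(cv2.resize(b,(320,213)),0,147,0,0,0)]))"
```

```text
[ 0.49720598 -0.09348033  0.15415918] [9.69856580e-01 2.43675899e-01 4.15665042e-04 3.11147289e-04] [-0.33514642  0.19415775 -0.18383803] [-4.07049787e-01  6.12103350e-01  1.85500802e+00  1.76982916e-05
  6.73442902e-01  6.71424236e-01]
hubtop 2532 zt 0.1637 mid [ 0.4882 -0.0536  0.1657] mean [ 0.4855 -0.0495  0.1651] r 0.0088 ang -111.9
peg 818 zt 0.0924 mid [ 0.5324 -0.0776  0.1565] mean [ 0.515  -0.0856  0.092 ] r 0.052 ang -38.1
red 54 zt 0.0678 mid [ 0.4171 -0.0288  0.0696] mean [ 0.4148 -0.0288  0.0673] r 0.0762 ang 167.4
deck 0.4947640895843506 -0.04587874561548233 0.0832868367433548
disc 0.4919847548007965 -0.04526318609714508 0.07260989397764206
```

View pics/m2.png

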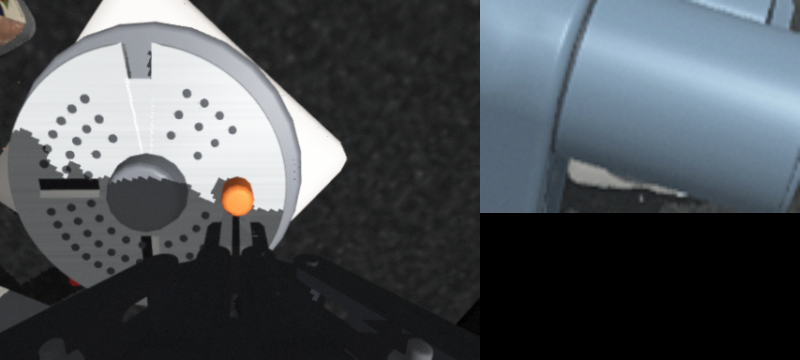

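The finger is centred behind the peg, which sits at about -60° and has moved as planned; the notch is clear to see. The push goes on from here.

```bash
python3 path.py .4968 -.0937 28.2 .0205 -56 -51 -46 -41 -36 -31 -26 -21 -16 -11 -6; echo; python3 - <<'E'
E
```

```text
-56.0 [ 0.017 -0.007] yaw 0.032
-51.0 [ 0.039 -0.002] yaw 0.06
-46.0 [0.06  0.004] yaw 0.088
-41.0 [0.08  0.013] yaw 0.116
-36.0 [0.099 0.023] yaw 0.143
-31.0 [0.118 0.035] yaw 0.171
-26.0 [0.135 0.048] yaw 0.199
-21.0 [0.151 0.063] yaw 0.227
-16.0 [0.166 0.079] yaw 0.254
-11.0 [0.18  0.096] yaw 0.282
-6.0 [0.192 0.115] yaw 0.31
```

>>> {"api": "step_arm", "payload": {"moves": [0,0.017,-0.005,0,0.032,0,0.039,-0.002,0,0.06,0,0.06,0.004,0,0.088,0,0.08,0.013,0,0.116,0,0.099,0.023,0,0.143,0,0.118,0.035,0,0.171,0,0.135,0.048,0,0.199,0,0.151,0.063,0,0.227,0,0.166,0.079,0,0.254,0,0.18,0.096,0,0.282,0,0.192,0.115,0,0.31,0,0.192,0.115,0,0.31]}}

```text
t: 5.5
tcp_pos: [0.5351, -0.0703, 0.1539]
tool_rot: [0.743, 0.669, 0.0, 0.0]
force: [0.4, -0.2, 0.9]
finger_gap: 0.002
gripper_force: 0.0
```

```bash
python3 -c "
from h import *
s=manip.sense();print(s['tcp_pos'],2*np.degrees(np.arctan2(s['tool_rot'][1],s['tool_rot'][0])),s['force'],s['q'])
snap('wrist','w3.png');auto(wrist(load('w3.png')),(.4915,-.0455))"
python3 path.py .5352 -.0707 84 .0205 -1 4 9 14 19 24 29 34 39 44 49
```

```text
[ 0.53505822 -0.07031943  0.15390709] 83.95561254230874 [ 0.39351148 -0.15996166  0.87232   ] [-3.37860393e-01  6.40348469e-01  1.76970392e+00  7.57009156e-05
  7.31327289e-01 -2.32422268e-01]
hubtop 2485 zt 0.1633 mid [ 0.4953 -0.058   0.1652] mean [ 0.4903 -0.0552  0.1647] r 0.0131 ang -73.0
peg 774 zt 0.0923 mid [ 0.5376 -0.0306  0.1563] mean [ 0.5377 -0.0512  0.092 ] r 0.0484 ang 17.9
red 90 zt 0.0679 mid [ 0.4183 -0.0284  0.07  ] mean [ 0.4159 -0.0285  0.0673] r 0.0752 ang 166.8
deck 0.4928554892539978 -0.04466093331575394 0.08375254273414612
disc 0.49194929003715515 -0.04519938305020332 0.07266554981470108
-1.0 [0.01 0.02] yaw 0.028
4.0 [0.018 0.04 ] yaw 0.056
9.0 [0.025 0.061] yaw 0.083
14.0 [0.029 0.082] yaw 0.111
19.0 [0.032 0.104] yaw 0.139
24.0 [0.033 0.126] yaw 0.167
29.0 [0.032 0.148] yaw 0.194
34.0 [0.029 0.17 ] yaw 0.222
39.0 [0.025 0.191] yaw 0.25
44.0 [0.018 0.212] yaw 0.278
49.0 [0.01  0.232] yaw 0.306
```

>>> {"api": "step_arm", "payload": {"moves": [0,0.01,0.02,0,0.028,0,0.018,0.04,0,0.056,0,0.025,0.061,0,0.083,0,0.029,0.082,0,0.111,0,0.032,0.104,0,0.139,0,0.033,0.126,0,0.167,0,0.032,0.148,0,0.194,0,0.029,0.17,0,0.222,0,0.025,0.191,0,0.25,0,0.018,0.212,0,0.278,0,0.01,0.232,0,0.306,0,0.01,0.232,0,0.306]}}

```text
t: 7.05
tcp_pos: [0.537, -0.024, 0.154]
tool_rot: [0.35, 0.937, 0.0, 0.0]
force: [-0.1, 0.7, -0.3]
finger_gap: 0.001
gripper_force: 0.1
```

```bash
python3 -c "
from h import *
s=manip.sense();print(s['tcp_pos'],2*np.degrees(np.arctan2(s['tool_rot'][1],s['tool_rot'][0])),s['force'],s['q'])
snap('wrist','w4.png');auto(wrist(load('w4.png')),(.4915,-.0455))
cv2.imwrite('pics/w4b.png',cv2.resize(load('w4.png')['color'],None,fx=1.5,fy=1.5))"
python3 path.py .5372 -.0242 139 .0205 54 59 64 68 72 75
```

```text
[ 0.53704416 -0.02402517  0.15400706] 138.983556322555 [-0.11975637  0.67397128 -0.28878782] [-2.52736888e-01  6.38353972e-01  1.77510396e+00  1.91615778e-04
  7.27622021e-01 -1.10780428e+00]
hubtop 2488 zt 0.1635 mid [ 0.5018 -0.0475  0.1655] mean [ 0.4984 -0.0517  0.1648] r 0.0105 ang -11.0
peg 536 zt 0.0925 mid [0.5065 0.0017 0.1565] mean [ 0.522  -0.0106  0.0926] r 0.0496 ang 72.3
red 266 zt 0.0676 mid [ 0.4483 -0.006   0.144 ] mean [ 0.4172 -0.0278  0.0681] r 0.0585 ang 137.6
deck 0.49169519543647766 -0.04362628236413002 0.08358031511306763
disc 0.4923155903816223 -0.046060483902692795 0.07269970327615738
54.0 [-0.01   0.019] yaw 0.028
59.0 [-0.022  0.038] yaw 0.056
64.0 [-0.036  0.055] yaw 0.083
68.0 [-0.047  0.068] yaw 0.106
72.0 [-0.06   0.081] yaw 0.128
75.0 [-0.07   0.089] yaw 0.144
```

View pics/w4b.png

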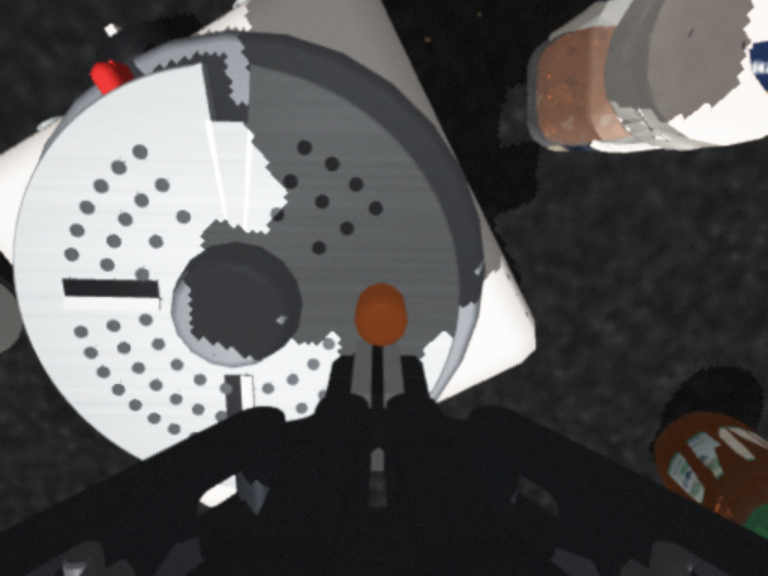

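The notch is now at (228,90) and the red key's outer end at (112,77), about 30° further on. I will push to about 72° and then measure.

>>> {"api": "step_arm", "payload": {"moves": [0,-0.01,0.019,0,0.028,0,-0.022,0.038,0,0.056,0,-0.036,0.055,0,0.083,0,-0.047,0.068,0,0.106,0,-0.06,0.081,0,0.128,0,-0.06,0.081,0,0.128]}}

```text
t: 7.85
tcp_pos: [0.5249, -0.008, 0.154]
tool_rot: [0.156, 0.988, -0.0, -0.0]
force: [0.5, -0.4, 0.0]
finger_gap: -0.002
gripper_force: 0.1
```

```bash
python3 -c "
from h import *
s=manip.sense();print(s['tcp_pos'],2*np.degrees(np.arctan2(s['tool_rot'][1],s['tool_rot'][0])),s['force'],s['q'])
snap('wrist','w5.png');auto(wrist(load('w5.png')),(.4915,-.0455))
cv2.imwrite('pics/w5b.png',cv2.resize(load('w5.png')['color'][:200,:267],None,fx=3,fy=3))"
```

```text
[ 0.52489568 -0.00797406  0.15397486] 162.01774387406496 [ 0.53589617 -0.38668825  0.01378175] [-2.28228124e-01  6.27973225e-01  1.80672179e+00 -5.91851328e-05
  7.06923892e-01 -1.48512987e+00]
hubtop 2498 zt 0.1635 mid [ 0.5021 -0.0438  0.1654] mean [ 0.5    -0.0481  0.1649] r 0.0107 ang 9.1
peg none
red 639 zt 0.0675 mid [ 0.4351 -0.0103  0.1439] mean [ 0.4225 -0.0286  0.0679] r 0.0665 ang 148.0
deck 0.49040839076042175 -0.04320799186825752 0.08356232941150665
disc 0.49241822957992554 -0.04590699449181557 0.0726422518491745
```

View pics/w5b.png

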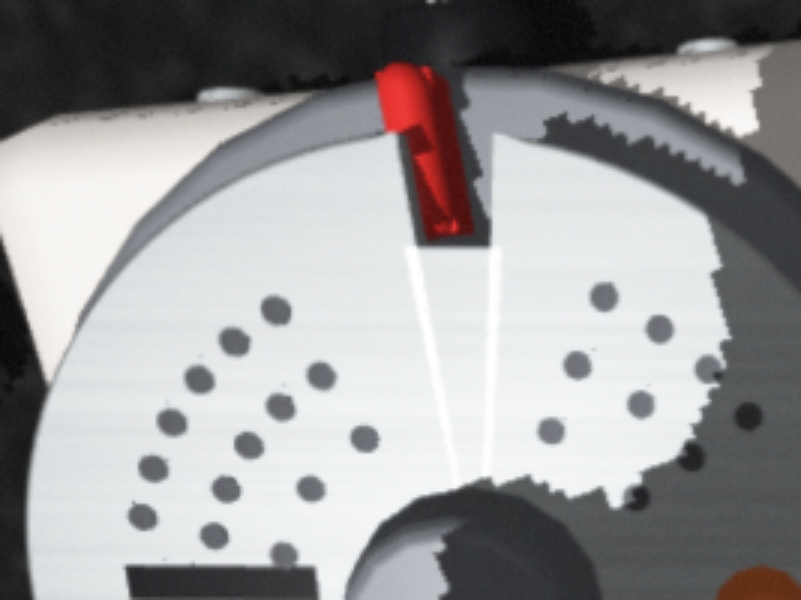

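The key already shows through the notch. The notch corners are (398,135), (494,135), (416,246) and (491,246); the key runs from about (408,85) at its outer end to (450,232) at its inner end.

```bash
python3 -c "
from h import *
a=wrist(load('w5.png'));C=np.array([.4920,-.0457])
rep(a,[(n,(u+.5)/3-.5,(v+.5)/3-.5,z) for n,u,v,z in [('nL',398,135,.075),('nR',494,135,.075),('bL',416,246,.075),('bR',491,246,.075),('kout',408,80,.0675),('kmid',425,135,.0675),('kin',449,232,.0675),('peg',763,620,.093)]],C)
X=cloud(a);hsv=cv2.cvtColor(a['color'],cv2.COLOR_BGR2HSV);H,S,V=cv2.split(hsv)
e=X[...,:2]-C;r=np.hypot(e[...,0],e[...,1]);m=(S>120)&((H<6)|(H>172))&(X[...,2]>.057)&(X[...,2]<.072)&(r<.09)&(r>.05)
A=np.degrees(np.arctan2(e[...,1],e[...,0]))
for lo in np.arange(.058,.084,.004):
  k=m&(r>lo)&(r<lo+.004)
  if k.sum()>2: print(lo.round(3),k.sum(),A[k].min(),A[k].max(),'crest',A[k][X[...,2][k]>X[...,2][k].max()-.001].mean(),X[...,2][k].max())
"
```

```text
nL [ 0.4229 -0.0289  0.075 ] 0.0728 0.0711 166.34
nR [ 0.427 -0.016  0.075] 0.054 0.0715 155.45
bL [ 0.4373 -0.0325  0.075 ] 0.0738 0.0563 166.47
bR [ 0.4406 -0.0221  0.075 ] 0.0735 0.0566 155.37
kout [ 0.4148 -0.0266  0.0675] 0.0667 0.0796 166.09
kmid [ 0.4223 -0.0272  0.0675] 0.066 0.0721 165.14
kin [ 0.4358 -0.0292  0.0675] 0.0595 0.0585 163.64
peg [ 5.02e-01 -2.00e-04  9.30e-02] 0.0903 0.0466 77.59
0.058 121 163.36079288356885 168.1760291285892 crest 166.48261346062264 0.06962830792298334
0.062 139 163.42335839130106 167.41393296406116 crest 166.51928042648984 0.06950247354768672
0.066 144 163.4650169713274 167.41895052931076 crest 166.40953150658288 0.06930001090952828
0.07 163 163.7826057585929 169.6079841901639 crest 166.43755915610944 0.07055556741689387
0.074 221 164.05008808182373 170.2272684312965 crest 167.43653827902435 0.06840662793592601
0.078 197 164.1415627871152 170.09350923933908 crest 167.36066696431988 0.06828686217501165
0.082 14 164.87772579243497 170.45811158105496 crest 167.62250531514798 0.06593807914127657
```

>>> {"api": "step_arm", "payload": {"moves": [0,-0.01,0.009,0,0.017,0,-0.021,0.018,0,0.034,0,-0.021,0.018,0,0.034,0,-0.021,0.018,0,0.034]}}

```text
t: 8.4
tcp_pos: [0.5208, -0.0044, 0.1539]
tool_rot: [0.103, 0.995, 0.0, -0.0]
force: [0.4, -0.1, 0.3]
finger_gap: -0.001
gripper_force: 0.2
```

```bash
python3 -c "
from h import *
s=manip.sense();print(s['tcp_pos'],2*np.degrees(np.arctan2(s['tool_rot'][1],s['tool_rot'][0])),s['force'],s['q'])
snap('wrist','w6.png')
cv2.imwrite('pics/w6b.png',cv2.resize(load('w6.png')['color'][:110,70:203],None,fx=6,fy=5.4 and 6)[:600])"
```

```text
[ 0.52080378 -0.00438068  0.15394094] 168.17427106607877 [ 0.43118873 -0.12772696  0.33005222] [-2.23199157e-01  6.24642083e-01  1.81716000e+00  5.67632351e-05
  6.99814649e-01 -1.58764100e+00]
```

View pics/w6b.png

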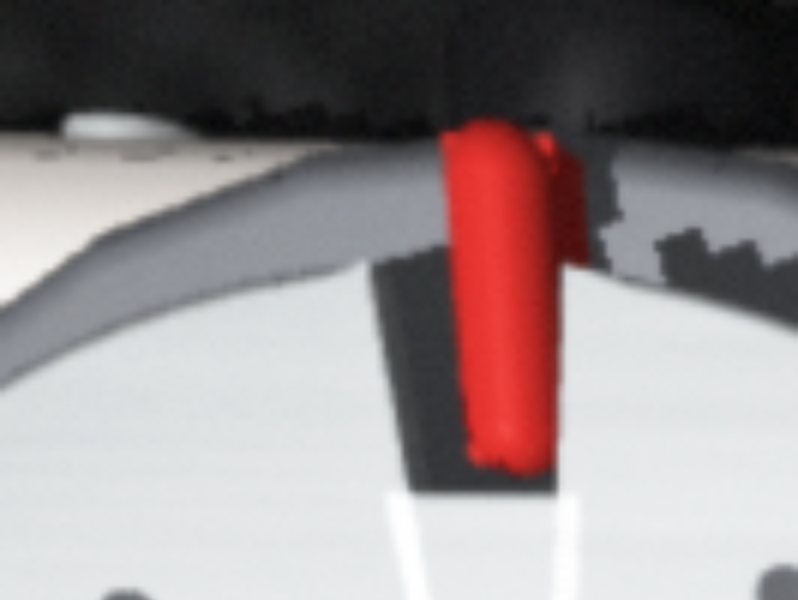

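```bash
python3 -c "
from h import *
a=wrist(load('w6.png'));C=np.array([.4920,-.0457])
rep(a,[(n,(u+.5)/6-.5+70,(v+.5)/6-.5,z) for n,u,v,z in [('nL',372,262,.075),('nR',562,262,.075),('bL',410,490,.075),('bR',556,490,.075),
('kL',448,200,.0645),('kR',551,200,.0645),('kL2',462,350,.0645),('kR2',560,350,.0645),('kl3',470,450,.0645),('kr3',553,450,.0645)]],C)
X=cloud(a);hsv=cv2.cvtColor(a['color'],cv2.COLOR_BGR2HSV);H,S,V=cv2.split(hsv)
e=X[...,:2]-C;r=np.hypot(e[...,0],e[...,1]);m=(S>120)&((H<6)|(H>172))&(X[...,2]>.057)&(X[...,2]<.072)&(r<.09)&(r>.05)
A=np.degrees(np.arctan2(e[...,1],e[...,0]))
for lo in np.arange(.058,.084,.004):
  k=m&(r>lo)&(r<lo+.004)
  if k.sum()>2: print(lo.round(3),k.sum(),A[k].min(),A[k].max(),'crest',A[k][X[...,2][k]>np.percentile(X[...,2][k],80)].mean(),X[...,2][k].max())
"
```

```text
nL [ 0.421  -0.0362  0.075 ] 0.0531 0.0717 172.39
nR [ 0.4236 -0.0231  0.075 ] 0.0623 0.072 161.71
bL [ 0.436  -0.0383  0.075 ] 0.0689 0.0564 172.43
bR [ 0.4382 -0.0279  0.075 ] 0.0531 0.0567 161.66
kL [ 0.4158 -0.0325  0.0645] 0.0546 0.0774 170.19
kR [ 0.4173 -0.025   0.0645] 0.0646 0.0775 164.5
kL2 [ 0.4259 -0.0346  0.0645] 0.0653 0.067 170.48
kR2 [ 0.4274 -0.0273  0.0645] 0.063 0.0672 164.08
kl3 [ 0.433  -0.0362  0.0645] 0.0637 0.0598 170.83
kr3 [ 0.4342 -0.0299  0.0645] 0.0643 0.0599 164.67
0.058 122 164.3679536504972 171.41849841153748 crest 167.0622939590545 0.06819106884861342
0.062 151 164.07840231797266 170.81977073434385 crest 166.9042463030722 0.06909277854136045
0.066 155 164.20005483702795 170.42894077217252 crest 167.19434335528365 0.06882764624744811
0.07 167 164.18885266342318 170.42819119500504 crest 167.05278760516725 0.06930977327197313
0.074 210 164.11547194666903 170.28792477103963 crest 167.07757694465232 0.06884771931890467
0.078 203 164.3502926667965 170.30790286380446 crest 167.3211684477979 0.07013534042581844
0.082 13 165.11679100480364 170.5315000789062 crest 167.50983745769074 0.06664393862637728
```

Notch 167.1° against key 167.3°, so they are aligned. Now I back off, lift and move over the hub.

>>> {"api": "step_arm", "payload": {"moves": [0,0.05,-0.01,0,0,0,0.05,-0.01,0.1,0,0,0.05,-0.01,0.2,0,0,0,-0.1,0.2,0,0,-0.144,-0.207,0.2,0,0,-0.144,-0.207,0.1,0,0,-0.144,-0.207,0.07,0,0,-0.144,-0.207,0.07,0]}}

```text
t: 9.45
tcp_pos: [0.4924, -0.0456, 0.1676]
tool_rot: [0.102, 0.995, 0.0, -0.0]
force: [0.5, 0.2, 0.0]
finger_gap: -0.002
gripper_force: 0.0
```

>>> {"api": "step_arm", "payload": {"moves": [0,0,0,-0.01,0,0,0,0,-0.02,0,0,0,0,-0.03,0,0,0,0,-0.035,0,0,0,0,-0.035,0]}}

```text
t: 10.07
tcp_pos: [0.4921, -0.0456, 0.1612]
tool_rot: [0.102, 0.995, 0.0, 0.0]
force: [-0.2, 0.7, 3.7]
finger_gap: -0.005
gripper_force: 1.6
```

>>> {"api": "step_arm", "payload": {"moves": [0,0,0,-0.005,0,0,0,0,-0.01,0,0,0,0,-0.015,0,0,0,0,-0.015,0]}}

```text
t: 10.58
tcp_pos: [0.492, -0.0456, 0.1581]
tool_rot: [0.102, 0.995, 0.0, 0.0]
force: [-0.8, 0.8, 4.5]
finger_gap: 0.001
gripper_force: 2.3
```

>>> {"api": "step_arm", "payload": {"moves": [0,0,0,-0.005,0,0,0,0,-0.01,0,0,0,0,-0.015,0,0,0,0,-0.02,0,0,0,0,-0.025,0,0,0,0,-0.025,0]}}

```text
t: 11.32
tcp_pos: [0.492, -0.0456, 0.153]
tool_rot: [0.102, 0.995, 0.0, 0.0]
force: [1.2, 1.9, 4.1]
finger_gap: 0.001
gripper_force: 2.1
```

>>> {"api": "step_arm", "payload": {"moves": [0,0,0,-0.005,0,0,0,0,-0.01,0,0,0,0,-0.01,0]}}

```text
t: 11.7
tcp_pos: [0.4921, -0.0456, 0.1516]
tool_rot: [0.102, 0.995, -0.0, 0.0]
force: [-1.0, 1.7, 9.8]
finger_gap: 0.003
gripper_force: 4.8
```

>>> {"api": "step_arm", "payload": {"moves": [0,0,0,-0.003,0,0,0,0,-0.005,0,0,0,0,-0.005,0]}}

```text
t: 12.08
tcp_pos: [0.492, -0.0456, 0.1515]
tool_rot: [0.102, 0.995, -0.0, 0.001]
force: [-2.7, 2.0, 16.7]
finger_gap: -0.0
gripper_force: 8.8
```

The press met a hard stop after 10 mm of travel. Now I lift and check.

>>> {"api": "step_arm", "payload": {"moves": [0,0,0,0.05,0,0,0,0,0.3,0,0,0.2,0,0.5,0,0,0.2,0,0.5,0,0,0.2,0,0.5,0,0,0.2,0,0.5,0]}}

```text
t: 12.82
tcp_pos: [0.5301, -0.0453, 0.2483]
tool_rot: [0.102, 0.995, 0.0, -0.002]
force: [-0.2, -0.4, 0.2]
finger_gap: 0.003
gripper_force: 0.0
```

```bash
python3 -c "
from h import *
snap('wrist','w7.png');a=wrist(load('w7.png'));X=cloud(a);r=np.hypot(X[...,0]-.492,X[...,1]+.0457)
print('hub z',np.median(X[...,2][r<.012]),'disc z',np.median(X[...,2][(r>.05)&(r<.056)]))
cv2.imwrite('pics/w7b.png',cv2.resize(a['color'],None,fx=1.5,fy=1.5))"
```

```text
hub z 0.07778043387575721 disc z 0.23636745528002828
```

View pics/w7b.png

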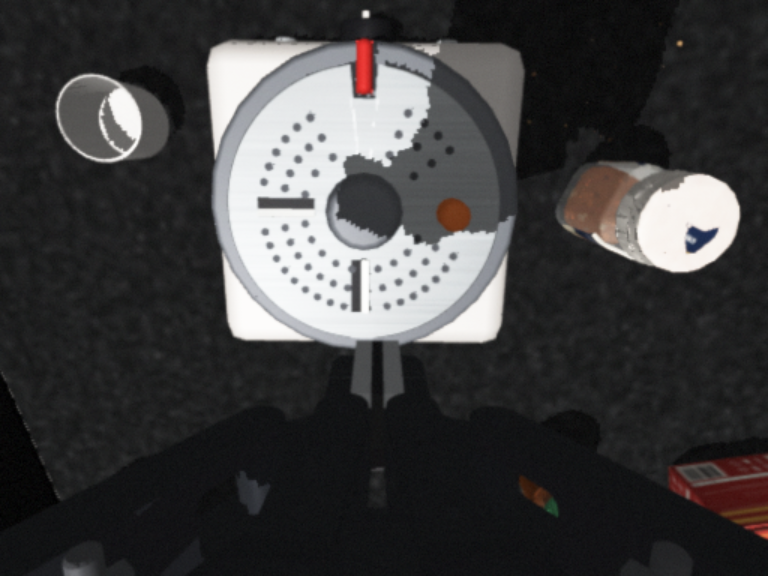

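The disc is down, with the red key at (365,68) standing inside the notch. The hub is at about 78 mm, and the cup and salt are still standing beside the base, untouched by the arm.

```bash
python3 -c "
from station import manip
print(manip.sign_off())"
```

```text
the job is handed in; nothing more can be done
None
```

The job is handed in: the notch is over the red key, the disc is pressed fully home (hub top measured at about 78 mm), and the arm is clear of everything; the sign-off gave no verdict.

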